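Load hexagonal spacers into a clamping pallet

ROBOT

A 6-joint arm with a two-finger parallel gripper is mounted at the origin on a cart in front of the work surface, level with it; the furniture and walls round the work are solid. World frame = base frame: x ahead of the robot, y to its left, z up, the work surface at z = 0. Lengths are in mm, angles in rad, forces in N, time in s.
With the tool pointing down it reaches from about 300 to 775 mm from the base axis. Payload 14.6 kg.
Tool frame: the origin (TCP) lies at the very end of the fingers, on their centre line; the grasp point (between the pads) lies 19 mm behind it; z points along the fingers, y is the line along which they close (so a half turn about z gives the same grasp; the last joint's range is limited). The gripper opens to 94 mm and grips with 3 to 60 N. Pads are 16 mm wide; open, the fingers measure 119 mm over their backs; the gripper's body (75 mm by 177 mm) begins 78 mm behind the grasp point.
Start: joints at [1.264, 0.3, 1.521, -0, 1.321, -0.067], TCP at [130.628, 534.252, 205.446] pointing down, gripper open.
Joint ranges: [-3.03, 3.03], [-0.79, 2.21], [0.23, 2.52], [-1.04, 4.18], [0, 3.07], [-2.55, 2.55]. Speed limits (rad/s): [2.22, 2.22, 2.57, 3.14, 3.14, 3.14].

INTERFACE

Orientations are given as a 3x3 rotation matrix whose columns are the frame's x, y, z axes.
In Python, from workcell import robot, snapshot, camera_model, job gives the robot as it stands.
- The arm moves only by the tool drive_tool, never from a script. Its arguments are lists of equal length, an entry for each row: "linear": the shift along the tool's x, y, z normalised to -1 to 1, where 1 is 0.04 m, a list of three; "twist": the turn about the tool's z normalised to -1 to 1, where 1 is 6 degrees; "jaw": the opening, from -1 (shut) to 1 (fully open), so that 0 is half open. A call has 1 to 5 rows; each row shifts and turns the commanded pose from where the row before left it, along the tool's axes as they then stand; what a row does not reach is not made up. A row lasts 1/10 s, in which the tool goes at most 50 mm and 8.59 degrees, less where a joint would pass 70% of its speed; a pose out of reach is approached as far as the arm can. A call with a number of a shift or a turn outside -1 to 1 is refused whole. A call with a gripper value outside its range is refused whole. The fingers move at their own pace and stop on an object; the grip force is fixed at half the most. Time passes only in rows, so rows that do not move let the fingers close. It gives the time, the measured TCP pose, the force, the opening and the grip force at its end, in the units of the state.
- robot.sense(): the state, without advancing time (a new reading comes with each control period).
- snapshot(name): name is "scene" or "side" or "wrist"; returns (picture, depth): 384x512x3 uint8, blue, green, red; 384x512 float32, mm along the optical axis (not along the pixel's ray), 0 where there is no reading.
- camera_model(name): a dict with "intrinsics" (3x3 intrinsics, pixels), "position" and "attitude" of the camera in the world; the wrist camera has in their place "tool_from_camera" (4x4, takes a point from camera to tool coordinates, whose origin is the TCP and whose axes are the flange's). Camera axes: x right, y up, looking along -z (the intrinsics and any distortion apply to the point x, -y, -z); pixel columns grow to the right and rows downward; lengths in mm; the calibration is good to about 2 mm. A picture is of the moment at which its call begins: read the wrist's pose just before it. camera_model takes no time and is no camera call.
- job.finish_job(): hands the job in; it is judged then, once.
The state is a dict: "clock": time; "qpos": joint angles; "qd": joint speeds; "joint_torque": joint torques, N m; "position": TCP position; "tool_rot": TCP orientation; "force": force on the tool from outside, world axes, zero at the start; "moment": the same for the moment, N m; "width": opening from 0.0 (shut) to 1.0 (fully open); "gripper_force": force on a finger pad.
Only numpy, scipy, OpenCV 4.12 (cv2) and the standard library are available. Lean on these libraries where they do the work, as an engineer would, in place of code of your own. Each camera call takes 0.05 s, during which the arm holds its last target. There are 200 camera calls.

TASK

Push the loose clamping pallet along the bench until it sits fully home in the corner of the black steel stop, flush with both bars. Then stand every brass hexagonal spacer that is on the bench upright on the floor of the pallet's slot, turned so that two of its flats face the two jaws squarely, and last push the red jaw shut so that it clamps the spacers, leaving the pallet home in its corner and the four other loose things (tape measure, pipe elbow, jar, wood block) where they are.

Things in the scene. Friction and masses are not known exactly. Their poses are not given: they have to be found in the camera images.
- corner_stop: fixed black steel L-shaped stop, bars 16 mm wide, 10 mm high; origin at the inside corner at bench level; the front bar (robot's side) reaches 290 mm along -y, its inner face looking along +x; the side bar reaches 80 mm along +x, its inner face looking along -y. The pallet belongs in the corner x > 0, y < 0
- pallet: loose pallet, 0.9 kg, aluminium base 100 mm (x) by 188 mm (y), 10 mm high; origin at the centre of its underside, z up. Fixed jaw from x = -44 to -30 mm; behind the red jaw a bare lip reaches to x = 50 mm, between two guides 22 mm high at y = +-89 mm. Home: edge x = -50 mm flush on the stop's front bar, end y = +94 mm flush on its side bar (origin at 50, -94 mm of the stop, same yaw)
- slot (a point): centre of the open slot's dark floor, 10 mm above the bench (x = -5.2 mm of the pallet; same axes). The slot runs along y, is 49.5 mm wide (x) when open and takes three spacers side by side, about 57 mm apart; both jaws are 168 mm long and 26 mm high above the bench. A spacer goes in only with two flats turned within about 15 degrees of square to x
- jaw (a joint): travel of the red jaw in m: 0 open (jaw from x = 19.5 to 33.5 mm of the pallet), grows as it moves to the pallet's -x; about 0.0055 when it bears on the spacers, at most 0.009; friction of about 3 N holds it where it is left. Open at every start
- jaw_back (a point): middle of the red jaw's back face, 18 mm above the bench; the face looks along the pallet's +x and is pushed towards -x to shut the jaw
- spacer_0_mid (a point): brass hexagonal spacer, 44 mm across the flats (51 mm across the corners), 48 mm tall, 0.32 kg, standing upright on the bench at the start, turned at random; the point is its centre, 24 mm up; z runs along its height, x is square to one pair of flats (the other two pairs at 60 and 120 degrees). Absent in some starts
- spacer_1_mid (a point): brass hexagonal spacer, 44 mm across the flats (51 mm across the corners), 48 mm tall, 0.32 kg, standing upright on the bench at the start, turned at random; the point is its centre, 24 mm up; z runs along its height, x is square to one pair of flats (the other two pairs at 60 and 120 degrees). Absent in some starts
- spacer_2_mid (a point): brass hexagonal spacer, 44 mm across the flats (51 mm across the corners), 48 mm tall, 0.32 kg, standing upright on the bench at the start, turned at random; the point is its centre, 24 mm up; z runs along its height, x is square to one pair of flats (the other two pairs at 60 and 120 degrees). Absent in some starts
- spacer_3_mid (a point): brass hexagonal spacer, 44 mm across the flats (51 mm across the corners), 48 mm tall, 0.32 kg, standing upright on the bench at the start, turned at random; the point is its centre, 24 mm up; z runs along its height, x is square to one pair of flats (the other two pairs at 60 and 120 degrees). Absent in some starts
- tape_measure: orange pocket tape measure, 36 x 74 x 62 mm, not to be moved; origin under its centre
- elbow: white plastic pipe elbow, 68 x 68 x 41 mm, not to be moved; origin under its centre
- pigment_jar: jar with a white lid, 53 mm across, 74 mm tall, not to be moved; origin under its centre
- hardwood_block: wooden block 44 x 100 x 19 mm, lying flat, long along its own y, not to be moved; origin under its centre. Behind it stands a fixed black shell 0.21 m tall (world x > 0.56, y 0.04 to 0.20), and at world x > 0.55, y < -0.2 a fixed carton 0.19 m tall; a grey tube 31 mm high lies fixed from x = 0.54, y -0.19 to -0.13; a carton flap 78 mm high from x = 0.49, y > 0.36: keep clear
There are look-alikes about, which are no part of the job. What is shaped like the part that bears spacer_2_mid but pink or purple is not meant.

How it is judged:
By the outcome, as a careful person would: the job done as asked, in the order asked, and still so for the second after the job is handed in, with the robot touching nothing.
Of spacer_0, spacer_1, spacer_2, spacer_3 only 2 to 3 are there at a start; the rules pass over those that are not, and their reading is None.
At some moment in a run one of spacer_0, spacer_1, spacer_2, spacer_3 may be knocked a few centimetres aside while the robot is not near it.
Once in a run the grip may slacken for a moment while it holds something.
It also fails if it takes over 208 s, if anything falls off the work surface, if the arm or the gripper's body presses on something with over 40 N, if the wrist force passes 120 N, or if a joint passes its speed limit or range.

## Working session

There is one attempt and no reset: what is moved stays moved. The work goes in short steps, Python scripts to look and compute and a tool call to move; the robot and the scene stay as the last step left them, time stands still between calls to the robot, and variables do not carry over. Pictures are saved under pics/ and viewed, at most 14 in all, crops included, and the job is handed in when it is done.

Besides the shell and the picture viewer there is one more tool, called after "Emit:" as a command line: name --pt "numbers of a row" for each row, then --argument value for the rest. drive_tool: Moves the arm, as the interface text tells. Scaled input: -1 to 1 covers 0.04 m each way for a shift and 6 degrees each way for a turn. Its arguments: {"type":"object","properties":{"linear":{"type":"array"},"twist":{"type":"array"},"jaw":{"type":"array"}},"required":["linear","twist","jaw"]}

```bash
ls; mkdir -p pics; cat > h.py <<'E'
import numpy as np, cv2
from workcell import robot, snapshot, camera_model, job
def cam(name):
    m=camera_model(name); K=np.array(m["intrinsics"],float)
    if "position" in m:
        p=np.array(m["position"],float);R=np.array(m["attitude"],float)
    else:
        s=robot.sense();T=np.array(m["tool_from_camera"],float)
        Rt=np.array(s["tool_rot"],float);p=Rt@T[:3,3]+np.array(s["position"],float);R=Rt@T[:3,:3]
    return K,p,R,m
def ray(c,uv):
    K,p,R,m=c
    d=m.get("distortion",None)
    q=cv2.undistortPoints(np.array(uv,float).reshape(-1,1,2),K,None if d is None else np.array(d,float)).reshape(-1,2)
    return (R@np.c_[q[:,0],-q[:,1],-np.ones(len(q))].T).T
def plane(c,uv,z):
    d=ray(c,uv);p=c[1];t=(z-p[2])/d[:,2]
    return p+t[:,None]*d
def cloud(c,depth):
    h,w=depth.shape;u,v=np.meshgrid(np.arange(w),np.arange(h))
    d=ray(c,np.stack([u,v],-1).reshape(-1,2))
    return (c[1]+d*depth.reshape(-1,1)).reshape(h,w,3)
def proj(c,P):
    K,p,R,m=c;q=(np.atleast_2d(P)-p)@R;q=q*[1,-1,-1]
    x=q@K.T;return x[:,:2]/x[:,2:]
E
python3 - <<'E'
from h import *
for n in("scene","side"):
    c=cam(n);im,d=snapshot(n);np.savez(f"{n}0.npz",im=im,d=d);cv2.imwrite(f"pics/{n}0.png",cv2.resize(im,(768,576)))
    print(n,c[1].round(),c[2].round(2).tolist(),c[3].keys())
print(camera_model("wrist"));s=robot.sense();print(s)
E
```

```text
pics
scene [ -37. -759. 1170.] [[0.79, 0.48, -0.37], [-0.61, 0.61, -0.51], [-0.02, 0.63, 0.78]] dict_keys(['intrinsics', 'position', 'attitude'])
side [467. 891. 600.] [[-1.0, 0.03, -0.04], [-0.05, -0.53, 0.85], [-0.0, 0.85, 0.53]] dict_keys(['intrinsics', 'position', 'attitude'])
{'intrinsics': array([[344.33637301,   0.        , 256.79644849],
       [  0.        , 344.33637301, 191.19154372],
       [  0.        ,   0.        ,   1.        ]]), 'tool_from_camera': array([[-9.15737747e-04,  9.62856293e-01,  2.70012814e-01,
         7.85063941e+01],
       [ 9.99999528e-01,  9.69264348e-04, -6.49041901e-05,
         3.26081211e-01],
       [-3.24207202e-04,  2.70012627e-01, -9.62856727e-01,
        -1.78665048e+02],
       [ 0.00000000e+00,  0.00000000e+00,  0.00000000e+00,
         1.00000000e+00]])}
{'clock': 0.1, 'qpos': array([ 1.26438718e+00,  3.00423596e-01,  1.52152836e+00,  2.46362298e-05,
        1.32071278e+00, -6.65224812e-02]), 'qd': array([ 1.22028951e-03,  9.72447469e-05, -1.92066220e-03, -1.11890106e-03,
        4.32671575e-06,  9.21922418e-04]), 'joint_torque': array([ 2.83126261e-03, -5.32632315e+01, -3.53278112e+01,  7.09755393e-02,
        2.35694333e-02, -5.42250609e-05]), 'position': array([130.55750755, 534.02923162, 204.93469207]), 'tool_rot': array([[-9.71363439e-01,  2.37598293e-01, -3.46139094e-04],
       [ 2.37598526e-01,  9.71362914e-01, -1.01495205e-03],
       [ 9.50758056e-05, -1.06812945e-03, -9.99999425e-01]]), 'force': array([ 0.10161844, -0.2001159 ,  0.0264287 ]), 'moment': array([0.04123782, 0.03090801, 0.0627696 ]), 'gripper_force': 0.0, 'width': 0.9981413023924283}
```

View pics/scene0.png

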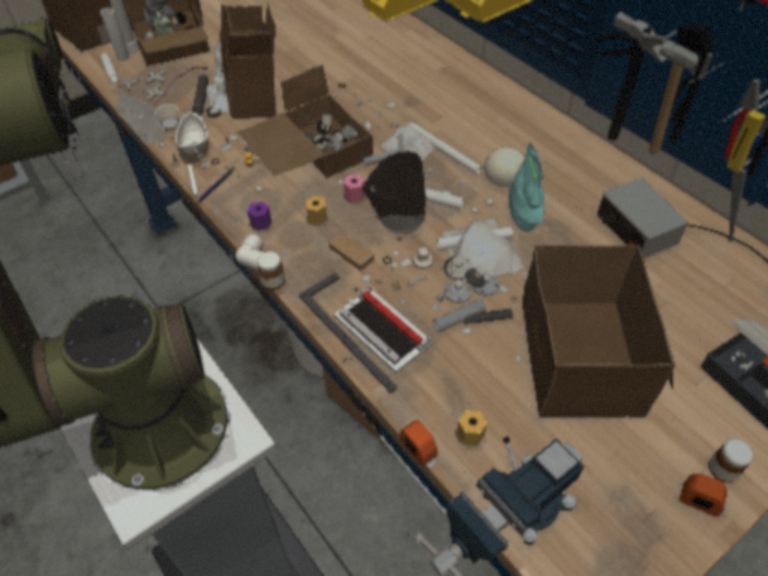

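View pics/side0.png

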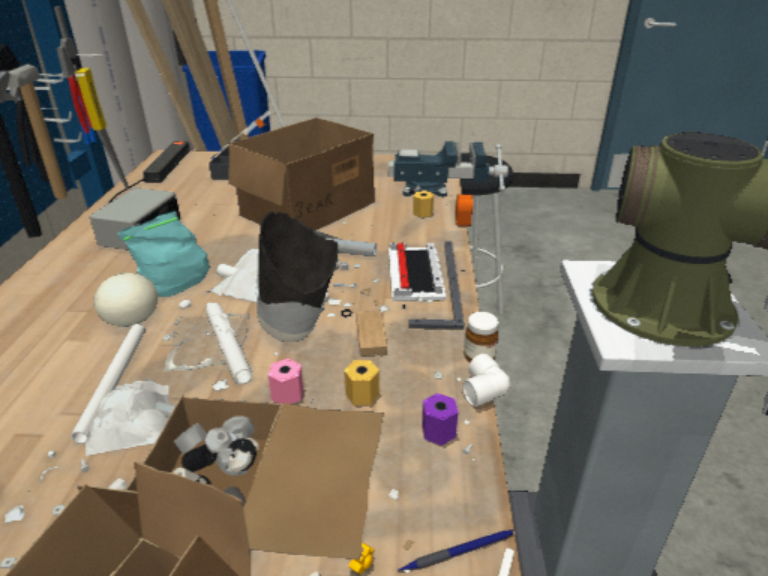

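Scene view: brass spacers at about (316,210) and (471,428) in the 768×576 picture. The look-alikes are pink (355,188) and purple (259,215); the small yellow bit at side (362,558) is not a spacer. The pallet is at (382,328), the L-stop runs from (320,285) to (390,385), and the wood block is at (351,251). Side view: brass at (362,383) and (423,205).

```bash
python3 - <<'E'
from h import *
for n in("scene","side"):
    f=np.load(f"{n}0.npz");im,d=f["im"],f["d"];c=cam(n);X=cloud(c,d);hsv=cv2.cvtColor(im,cv2.COLOR_BGR2HSV)
    H,S,V=cv2.split(hsv)
    inb=(X[...,0]>150)&(X[...,0]<800)&(abs(X[...,1])<600)&(X[...,2]>-15)&(X[...,2]<120)&(d>0)
    for nm,m in {"brass":(H>15)&(H<28)&(S>150)&(V>90),"red":((H<4)|(H>174))&(S>150),"orange":(H>=4)&(H<12)&(S>180),"purple":(H>125)&(H<150)&(S>120),"pink":(H>150)&(H<175)&(S>60)}.items():
        k,l,st,ce=cv2.connectedComponentsWithStats((m&inb).astype(np.uint8))
        for i in range(1,k):
            if st[i,4]<40: continue
            P=X[l==i];zt=np.percentile(P[:,2],95);T=P[P[:,2]>zt-6]
            print(n,nm,st[i,4],ce[i].round(),"ztop",zt.round(),"top c",T.mean(0).round(),"min",P.min(0).round(),"max",P.max(0).round())
    # dark low things in stop/pallet area
    m=(V<90)&inb&(X[...,2]<40)&(X[...,0]<560)
    k,l,st,ce=cv2.connectedComponentsWithStats(m.astype(np.uint8))
    for i in range(1,k):
        if st[i,4]>150:
            P=X[l==i];r=cv2.minAreaRect(P[:,:2].astype(np.float32));print(n,"dark",st[i,4],ce[i].round(),np.median(P[:,2]).round(),np.round(r[0]),np.round(r[1]),round(r[2]))
E
```

```text
scene red 194 [261. 212.] ztop 30.0 top c [481. -86.  27.] min [ 470. -166.   17.] max [493.  -2.  32.]
scene orange 328 [280. 294.] ztop 64.0 top c [ 344. -332.   61.] min [ 327. -367.   11.] max [ 361. -308.   67.]
scene purple 97 [172. 141.] ztop 51.0 top c [420. 324.  49.] min [400. 306.  33.] max [442. 348.  55.]
scene pink 142 [236. 124.] ztop 51.0 top c [645. 264.  49.] min [623. 239.   6.] max [667. 290.  54.]
scene dark 154 [141. 134.] 0.0 [366. 435.] [259. 134.] 74
scene dark 622 [228. 220.] 9.0 [421. -54.] [ 97. 321.] 1
scene dark 671 [255. 218.] 10.0 [457. -83.] [ 44. 171.] 3
scene dark 258 [268. 293.] -2.0 [ 336. -255.] [ 30. 370.] 4
scene dark 252 [366. 342.] 20.0 [ 441. -563.] [27. 81.] 86
side brass 183 [282. 136.] ztop 48.0 top c [ 441. -360.   46.] min [ 419. -384.   -1.] max [ 462. -340.   49.]
side brass 518 [241. 255.] ztop 49.0 top c [534. 269.  47.] min [511. 243.  -1.] max [557. 290.  50.]
side brass 186 [241. 373.] ztop 28.0 top c [509. 532.  26.] min [500. 509.  -3.] max [525. 547.  29.]
side red 136 [268. 177.] ztop 27.0 top c [483. -72.  25.] min [ 470. -165.    7.] max [494.   5.  28.]
side orange 117 [309. 142.] ztop 57.0 top c [ 356. -311.   56.] min [ 331. -328.   -0.] max [ 365. -292.   62.]
side purple 609 [293. 279.] ztop 49.0 top c [423. 335.  47.] min [400. 307.  -1.] max [445. 359.  50.]
side pink 541 [190. 254.] ztop 49.0 top c [645. 273.  47.] min [624. 245.  -1.] max [667. 297.  50.]
side dark 257 [282. 123.] 25.0 [ 438. -483.] [128.  91.] 29
side dark 442 [279. 181.] 9.0 [451. -82.] [ 47. 163.] 4
side dark 234 [297. 370.] 6.0 [401. 510.] [126.  10.] 22
```

Emit:
drive_tool --pt "-0.98 -0.45 0" --pt "-0.98 -0.45 0" --pt "-0.98 -0.45 0" --pt "-0.98 -0.45 0" --pt "-0.98 -0.45 0" --twist '[0,0,0,0,0]' --jaw '[1,1,1,1,1]'

```text
clock: 0.6
position: [300.6, 398.9, 205.3]
tool_rot: [[-0.971, 0.237, -0.0], [0.237, 0.971, -0.0], [0.0, -0.0, -1.0]]
force: [0.0, 0.8, 0.1]
width: 0.999
gripper_force: 0.0
```

Emit:
drive_tool --pt "-0.98 -0.45 0" --pt "-0.98 -0.45 0" --pt "-0.98 -0.45 0" --pt "-0.98 -0.45 0" --pt "-0.98 -0.45 0" --twist '[0,0,0,0,0]' --jaw '[1,1,1,1,1]'

```text
clock: 1.1
position: [469.8, 264.9, 205.3]
tool_rot: [[-0.971, 0.238, -0.0], [0.238, 0.971, -0.0], [0.0, -0.0, -1.0]]
force: [0.3, -0.1, -0.1]
width: 1.001
gripper_force: 0.0
```

Emit:
drive_tool --pt "0 0 0" --pt "0 0 0" --pt "0 0 0" --twist '[-1,-1,-0.3]' --jaw '[1,1,1]'

```text
clock: 1.4
position: [468.8, 265.9, 205.0]
tool_rot: [[-1.0, -0.004, -0.001], [-0.004, 1.0, -0.0], [0.001, -0.0, -1.0]]
force: [-0.0, 0.2, 0.2]
width: 1.001
gripper_force: 0.0
```

```bash
cat >> h.py <<'E'
def wshot(name):
    c=cam("wrist");im,d=snapshot("wrist");s=robot.sense()
    np.savez(name+".npz",im=im,d=d);cv2.imwrite(f"pics/{name}.png",im);return c,im,d
def alpha():
    R=np.array(robot.sense()["tool_rot"]);return np.degrees(np.arctan2(R[1,1],R[0,1]))
def to(x,y,z,a=None):
    s=robot.sense();R=np.array(s["tool_rot"]);p=np.array(s["position"])
    d=R.T@(np.array([x,y,z])-p)/40
    tw=0 if a is None else -((a-alpha()+180)%360-180)/6
    print("pos",p.round(1),"a",alpha().round(2),"units tool xyz",d.round(2),"n>=",max(abs(d).max(),np.linalg.norm(d)/1.25,abs(tw)).round(2),"twist units",round(tw,2))
def brass(c,im,d,zmin=-20,zmax=90):
    X=cloud(c,d);H,S,V=cv2.split(cv2.cvtColor(im,cv2.COLOR_BGR2HSV))
    m=((H>15)&(H<28)&(S>130)&(V>70)&(d>0)).astype(np.uint8);k,l,st,ce=cv2.connectedComponentsWithStats(m);out=[]
    for i in range(1,k):
        if st[i,4]<300: continue
        P=X[l==i];zt=np.percentile(P[:,2],90)
        t=((l==i)&(X[...,2]>zt-5)).astype(np.uint8);t=cv2.morphologyEx(t,cv2.MORPH_CLOSE,np.ones((5,5)))
        cn=max(cv2.findContours(t,cv2.RETR_EXTERNAL,cv2.CHAIN_APPROX_NONE)[0],key=cv2.contourArea)
        hull=cv2.convexHull(plane(c,cn.reshape(-1,2),zt)[:,:2].astype(np.float32)).reshape(-1,2)
        M=cv2.moments(hull.reshape(-1,1,2));cx=np.array([M["m10"],M["m01"]])/M["m00"]
        e=np.roll(hull,-1,0)-hull;L=np.hypot(*e.T);ang=np.arctan2(e[:,1],e[:,0])
        w=(L**2*np.exp(6j*ang)).sum();nrm=np.degrees(np.angle(w))/6+30
        A=cv2.contourArea(hull)
        print("brass px",ce[i].round(),"ztop",zt.round(1),"c",cx.round(1),"flats normal at",round(float((nrm+30)%60-30),1),"+60k","acrossflats",round(float(np.sqrt(A/0.866)),1),"q",round(float(abs(w)/(L**2).sum()),2))
        out.append((cx,nrm))
    return out
E
python3 - <<'E'
from h import *
c,im,d=wshot("w1");print(alpha(),robot.sense()["position"]);brass(c,im,d)
E
```

```text
90.25229800583477 [468.64310054 266.04016351 205.04419327]
brass px [493. 206.] ztop 27.4 c [510.9 529.2] flats normal at 29.2 +60k acrossflats 17.6 q 0.37
brass px [256. 228.] ztop 48.7 c [532.2 265.3] flats normal at -26.4 +60k acrossflats 43.3 q 0.85
brass px [ 42. 339.] ztop 322.7 c [442.1 220.1] flats normal at 29.8 +60k acrossflats 8.3 q 0.74
brass px [472. 339.] ztop 322.7 c [441.7 312. ] flats normal at -29.3 +60k acrossflats 8.5 q 0.81
```

View pics/w1.png

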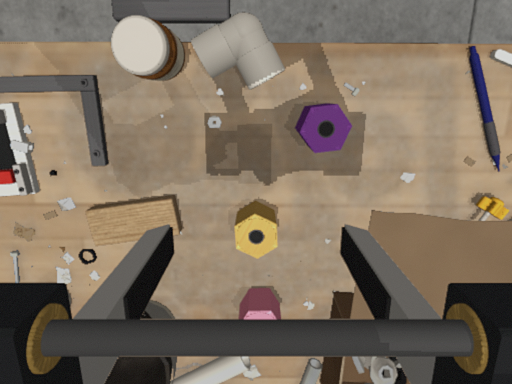

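w1: the brass spacer is at (256,235), with flats to the left and right. Look-alikes are purple (325,128) and pink (262,305), and the stop's side bar is at (95,120). The choice is confirmed. Next I look at the pallet and stop.

Emit:
drive_tool --pt "0.25 -0.9 -0.25" --pt "0.25 -0.9 -0.25" --pt "0.25 -0.9 -0.25" --pt "0.25 -0.9 -0.25" --pt "0.25 -0.9 -0.25" --twist '[0,0,0,0,0]' --jaw '[1,1,1,1,1]'

```text
clock: 1.95
position: [418.1, 85.1, 255.7]
tool_rot: [[-1.0, -0.0, -0.0], [-0.0, 1.0, -0.0], [0.0, -0.0, -1.0]]
force: [-0.4, -0.5, -0.3]
width: 0.998
gripper_force: 0.0
```

Emit:
drive_tool --pt "0.25 -0.9 -0.25" --pt "0.25 -0.9 -0.25" --pt "0.25 -0.9 -0.25" --pt "0.25 -0.9 -0.25" --pt "0 0 0" --twist '[0,0,0,0,0]' --jaw '[1,1,1,1,1]'

```text
clock: 2.45
position: [378.4, -60.6, 296.6]
tool_rot: [[-1.0, 0.004, 0.002], [0.004, 1.0, -0.001], [-0.002, -0.001, -1.0]]
force: [0.7, 0.3, -0.8]
width: 0.999
gripper_force: 0.0
```

```bash
python3 - <<'E'
from h import *
c,im,d=wshot("w2");print(alpha(),robot.sense()["position"])
X=cloud(c,d);cv2.imwrite("pics/w2z.png",cv2.cvtColor(np.clip((X[...,2]+5)*5,0,255).astype(np.uint8),cv2.COLOR_GRAY2BGR))
cv2.imwrite("pics/w2.png",cv2.resize(im,(768,576)))
E
```

```text
89.81854437933116 [378.76885851 -59.02147449 295.8284214 ]
```

View pics/w2.png

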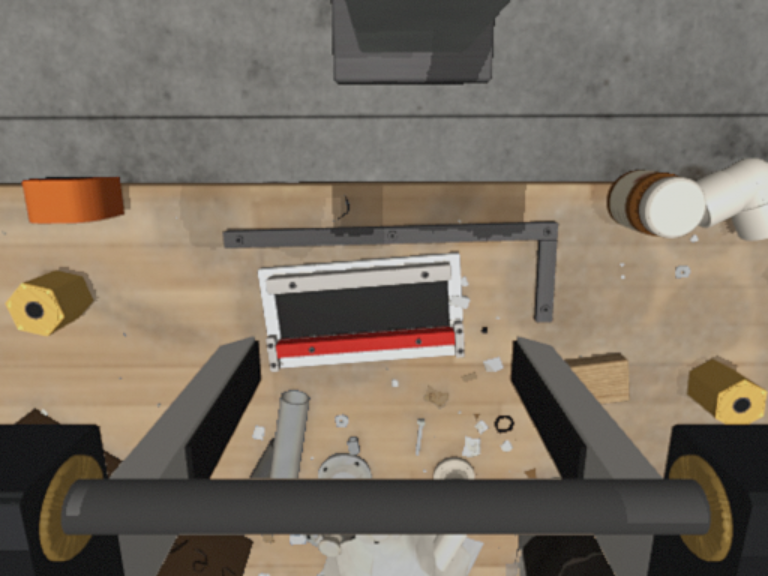

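w2: the stop's inner corner is at about (538,240), with the front bar's inner edge running to (228,247). The pallet's base corners are at (260,268), (459,254), (466,355) and (272,371). Brass spacers show at (40,305) and (725,390). No third one is visible.

```bash
python3 - <<'E'
from h import *
f=np.load("w2.npz");im,d=f["im"],f["d"];c=cam("wrist");k=512/768
pts=np.array([[538,240],[228,247],[541,321],[260,268],[459,254],[466,355],[272,371]])*k
P=plane(c,pts,10);print(P.round(1)[:,:2])
X=cloud(c,d)
H,S,V=cv2.split(cv2.cvtColor(im,cv2.COLOR_BGR2HSV))
m=((V<95)&(abs(X[...,2]-10)<7)&(X[...,0]>330)&(X[...,0]<500)&(X[...,1]<40)&(X[...,1]>-290)).astype(np.uint8)
n,l,st,ce=cv2.connectedComponentsWithStats(m)
for i in range(1,n):
    if st[i,4]>300:
        cn=cv2.findContours((l==i).astype(np.uint8),0,1)[0][0].reshape(-1,2);Q=plane(c,cn,10)[:,:2].astype(np.float32)
        r=cv2.minAreaRect(Q);print(st[i],ce[i].round(),r)
brass(c,im,d)
to(515,-83,100,90)
E
```

```text
[[ 387.2   80.4]
 [ 392.5 -202.5]
 [ 465.4   89.2]
 [ 412.4 -174.6]
 [ 399.9    8.9]
 [ 500.    19.2]
 [ 516.1 -170.1]]
[ 149  149  181   16 1578] [226. 157.] ((381.9595642089844, -82.9767837524414), (15.542375564575195, 245.0646209716797), 1.3371384143829346)
[ 183  187  118   42 3651] [242. 207.] ((455.2751159667969, -82.59386444091797), (48.75046157836914, 167.7535858154297), 4.450394153594971)
brass px [ 34. 201.] ztop 47.6 c [ 438.8 -362.5] flats normal at -16.0 +60k acrossflats 44.2 q 0.89
brass px [483. 261.] ztop 48.1 c [531.6 264.8] flats normal at -24.9 +60k acrossflats 44.8 q 0.67
brass px [ 42. 339.] ztop 413.4 c [ 351.6 -104.7] flats normal at 29.2 +60k acrossflats 8.3 q 0.77
brass px [471. 339.] ztop 413.5 c [351.9 -12.6] flats normal at -28.8 +60k acrossflats 8.2 q 0.74
pos [378.8 -59.  295.8] a 89.82 units tool xyz [-3.4  -0.59  4.9 ] n>= 4.9 twist units -0.03
```

Emit:
drive_tool --pt "-0.76 0 0.95" --pt "-0.76 0 0.95" --pt "-0.76 0 0.95" --pt "-0.76 0 0.95" --pt "-0.76 0 0.95" --twist '[-0.24,0,0,0,0]' --jaw '[1,1,1,1,1]'

```text
clock: 3.0
position: [531.9, -52.8, 103.1]
tool_rot: [[-1.0, -0.027, -0.001], [-0.027, 1.0, 0.0], [0.001, 0.0, -1.0]]
force: [0.5, -0.2, 1.1]
width: 1.0
gripper_force: 0.0
```

Emit:
drive_tool --pt "0 0 0.7" --pt "0 0 0.7" --pt "0 0 0.4" --pt "0 0 0" --twist '[0,0,0,0]' --jaw '[1,1,1,1]'

```text
clock: 3.4
position: [529.5, -52.9, 30.7]
tool_rot: [[-1.0, -0.027, -0.005], [-0.027, 1.0, 0.001], [0.005, 0.001, -1.0]]
force: [0.3, -0.2, -0.5]
width: 1.003
gripper_force: 0.0
```

```bash
python3 - <<'E'
from h import *
to(530,-60,5,91.25);to(498.5,-60,5,91.25)
E
```

```text
pos [529.5 -52.9  30.7] a 91.54 units tool xyz [-0.01 -0.18  0.64] n>= 0.64 twist units 0.05
pos [529.5 -52.9  30.7] a 91.54 units tool xyz [ 0.78 -0.16  0.65] n>= 0.82 twist units 0.05
```

Emit:
drive_tool --pt "0 -0.16 0.3" --pt "0 0 0.33" --pt "0 0 0" --pt "0.15 0 0" --pt "0.15 0 0" --twist '[0.05,0,0,0,0]' --jaw '[1,1,1,1,1]'

```text
clock: 3.9
position: [518.9, -61.2, 8.7]
tool_rot: [[-1.0, -0.021, 0.001], [-0.021, 1.0, -0.0], [-0.001, -0.0, -1.0]]
force: [0.3, 0.8, 0.5]
width: 0.998
gripper_force: 0.0
```

Emit:
drive_tool --pt "0.1 0 0" --pt "0.1 0 0" --pt "0.1 0 0" --pt "0.1 0 0" --pt "0 0 0" --twist '[0,0,0,0,0]' --jaw '[1,1,1,1,1]'

```text
clock: 4.4
position: [503.3, -61.7, 8.7]
tool_rot: [[-1.0, -0.021, 0.001], [-0.021, 1.0, -0.0], [-0.001, -0.0, -1.0]]
force: [3.0, -2.0, -0.3]
width: 0.999
gripper_force: 1.6
```

Emit:
drive_tool --pt "0 0 0.1" --pt "0.06 0 0" --pt "0.06 0 0" --pt "0 0 0" --twist '[0,0,0,0]' --jaw '[1,1,1,1]'

```text
clock: 4.8
position: [499.4, -61.7, 4.5]
tool_rot: [[-1.0, -0.021, 0.003], [-0.021, 1.0, -0.0], [-0.003, -0.0, -1.0]]
force: [7.6, -0.1, 0.3]
width: 1.002
gripper_force: 4.2
```

Emit:
drive_tool --pt "0.05 0 0" --pt "0.04 0 0" --pt "0 0 0" --twist '[0,0,0]' --jaw '[1,1,1]'

```text
clock: 5.1
position: [499.0, -61.8, 5.6]
tool_rot: [[-1.0, -0.021, 0.011], [-0.021, 1.0, -0.001], [-0.011, -0.001, -1.0]]
force: [24.5, 4.0, -5.0]
width: 1.0
gripper_force: 12.6
```

Emit:
drive_tool --pt "-0.3 0 0" --pt "-0.1 0 -0.7" --pt "0 0 -1" --pt "0.4 -0.9 -0.3" --pt "0.4 -0.9 0" --twist '[0,0,0,0,0]' --jaw '[1,1,1,-1,-1]'

```text
clock: 5.6
position: [480.4, -134.5, 85.8]
tool_rot: [[-1.0, -0.023, 0.002], [-0.023, 1.0, -0.001], [-0.002, -0.001, -1.0]]
force: [-0.0, -0.5, 0.5]
width: 0.867
gripper_force: 0.0
```

Emit:
drive_tool --pt "0.5 -0.9 0" --pt "0.5 -0.95 0" --pt "0 0 0.5" --pt "0 0 0" --twist '[0,0,0,0]' --jaw '[-1,-1,-1,-1]'

```text
clock: 6.0
position: [440.0, -208.9, 62.1]
tool_rot: [[-1.0, -0.019, -0.004], [-0.019, 1.0, 0.002], [0.004, 0.003, -1.0]]
force: [0.7, 0.3, 0.4]
width: 0.523
gripper_force: 0.0
```

```bash
python3 - <<'E'
from h import *
c,im,d=wshot("w3");cv2.imwrite("pics/w3.png",im)
to(440,-208,5,91.2);to(440,-119,5,91.2)
E
```

```text
pos [ 440.8 -208.5   63.3] a 91.15 units tool xyz [0.02 0.01 1.46] n>= 1.46 twist units -0.01
pos [ 440.8 -208.5   63.3] a 91.15 units tool xyz [-0.03  2.23  1.46] n>= 2.23 twist units -0.01
```

View pics/w3.png

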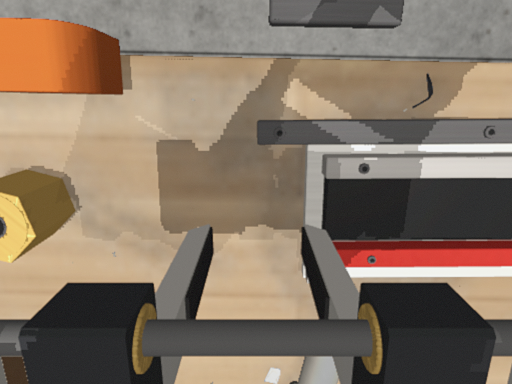

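w3: the pallet's front edge (305..512,148) is flush with the front bar, and its near end is at u≈305. Next I close the fingers, go down and push along +y.

Emit:
drive_tool --pt "0 0 0" --pt "0 0 0" --pt "0 0 0.3" --pt "0 0 0.5" --pt "0 0 0.6" --twist '[0,0,0,0,0]' --jaw '[-1,-1,-1,-1,-1]'

```text
clock: 6.55
position: [442.3, -208.7, 7.6]
tool_rot: [[-1.0, -0.022, 0.001], [-0.022, 1.0, -0.001], [-0.001, -0.001, -1.0]]
force: [0.5, -1.4, -0.5]
width: 0.057
gripper_force: 0.0
```

Emit:
drive_tool --pt "0 0.2 0" --pt "0 0.2 0.06" --pt "0 0.2 0" --pt "0 0.2 0" --pt "0 0.2 0" --twist '[0,0,0,0,0]' --jaw '[-1,-1,-1,-1,-1]'

```text
clock: 7.05
position: [441.8, -168.9, 7.0]
tool_rot: [[-1.0, -0.022, 0.002], [-0.022, 1.0, -0.002], [-0.002, -0.002, -1.0]]
force: [0.5, -6.9, 0.5]
width: 0.005
gripper_force: 2.5
```

Emit:
drive_tool --pt "0 0.2 0" --pt "0 0.2 0" --pt "0 0.2 0" --pt "0 0.2 0" --pt "0 0 0" --twist '[0,0,0,0,0]' --jaw '[-1,-1,-1,-1,-1]'

```text
clock: 7.55
position: [440.9, -136.3, 6.8]
tool_rot: [[-1.0, -0.022, 0.002], [-0.022, 1.0, -0.001], [-0.002, -0.001, -1.0]]
force: [0.3, -0.6, 1.1]
width: 0.004
gripper_force: 0.4
```

Emit:
drive_tool --pt "0 0.1 0.05" --pt "0 0.1 0" --pt "0 0.08 0" --pt "0 0.05 0" --pt "0 0 0" --twist '[0,0,0,0,0]' --jaw '[-1,-1,-1,-1,-1]'

```text
clock: 8.05
position: [442.5, -125.6, 6.3]
tool_rot: [[-1.0, -0.021, 0.007], [-0.021, 1.0, -0.004], [-0.006, -0.004, -1.0]]
force: [0.2, -12.8, 18.7]
width: 0.005
gripper_force: 11.0
```

Emit:
drive_tool --pt "0 0.05 0" --pt "0 0.05 0" --pt "0 0 0" --twist '[0,0,0]' --jaw '[-1,-1,-1]'

```text
clock: 8.35
position: [442.5, -121.7, 6.3]
tool_rot: [[-1.0, -0.021, 0.007], [-0.021, 1.0, -0.004], [-0.006, -0.004, -1.0]]
force: [1.3, -14.1, 19.2]
width: 0.007
gripper_force: 11.3
```

Emit:
drive_tool --pt "0 0.04 -0.03" --pt "0 0.04 0" --pt "0 0 0" --twist '[0,0,0]' --jaw '[-1,-1,-1]'

```text
clock: 8.65
position: [441.3, -117.6, 6.5]
tool_rot: [[-1.0, -0.021, 0.004], [-0.021, 1.0, -0.002], [-0.004, -0.002, -1.0]]
force: [0.5, -8.7, 9.3]
width: 0.006
gripper_force: 6.4
```

Emit:
drive_tool --pt "0 0.04 0" --pt "0 0 0" --twist '[0,0]' --jaw '[-1,-1]'

```text
clock: 8.85
position: [441.3, -116.1, 6.5]
tool_rot: [[-1.0, -0.021, 0.004], [-0.021, 1.0, -0.002], [-0.004, -0.003, -1.0]]
force: [0.1, -9.6, 9.2]
width: 0.004
gripper_force: 6.6
```

Emit:
drive_tool --pt "0 0.04 -0.02" --pt "0 0.04 0" --pt "0 0 0" --twist '[0,0,0]' --jaw '[-1,-1,-1]'

```text
clock: 9.15
position: [440.5, -112.3, 6.7]
tool_rot: [[-1.0, -0.021, 0.002], [-0.021, 1.0, -0.001], [-0.002, -0.001, -1.0]]
force: [1.0, -6.0, 4.1]
width: 0.001
gripper_force: 3.6
```

Emit:
drive_tool --pt "0 0.04 0" --pt "0 0 0" --twist '[0,0]' --jaw '[-1,-1]'

```text
clock: 9.35
position: [440.7, -111.7, 6.9]
tool_rot: [[-1.0, -0.021, 0.003], [-0.021, 1.0, -0.003], [-0.003, -0.003, -1.0]]
force: [0.0, -15.3, 3.4]
width: 0.005
gripper_force: 6.9
```

Emit:
drive_tool --pt "0 0.03 0" --pt "0 0 0" --twist '[0,0]' --jaw '[-1,-1]'

```text
clock: 9.55
position: [440.9, -111.2, 7.1]
tool_rot: [[-1.0, -0.022, 0.003], [-0.022, 1.0, -0.004], [-0.003, -0.004, -1.0]]
force: [-2.3, -21.3, 6.3]
width: 0.003
gripper_force: 9.8
```

Emit:
drive_tool --pt "0 -0.3 0" --pt "0 -0.3 -0.5" --pt "0 0 -1" --pt "0.5 0.5 -1" --pt "0.8 0.8 -1" --twist '[0,0,0,0,0]' --jaw '[-1,-1,-1,1,1]'

```text
clock: 10.05
position: [392.5, -87.4, 140.7]
tool_rot: [[-1.0, -0.02, 0.001], [-0.02, 1.0, 0.0], [-0.001, 0.0, -1.0]]
force: [0.5, -0.2, -0.2]
width: 0.141
gripper_force: 0.0
```

Emit:
drive_tool --pt "0.1 1 -0.5" --pt "0 1 0" --pt "0 0 0" --twist '[0,0,0]' --jaw '[1,1,1]'

```text
clock: 10.35
position: [386.8, -4.5, 159.8]
tool_rot: [[-1.0, -0.025, 0.002], [-0.025, 1.0, 0.001], [-0.002, 0.001, -1.0]]
force: [-0.3, -0.6, -0.5]
width: 0.395
gripper_force: 0.0
```

```bash
python3 - <<'E'
from h import *
c,im,d=wshot("w4");s=robot.sense();print(s["position"],alpha())
g=proj(c,[[390,85,10],[440,-12,10]]).round();print(g)
X=cloud(c,d);H,S,V=cv2.split(cv2.cvtColor(im,cv2.COLOR_BGR2HSV))
m=((V<60)&(abs(X[...,2]-10)<7)&(X[...,0]>350)&(X[...,0]<500)&(X[...,1]<100)&(X[...,1]>-290)).astype(np.uint8)
n,l,st,ce=cv2.connectedComponentsWithStats(m)
for i in range(1,n):
    if st[i,4]>500:
        cn=cv2.findContours((l==i).astype(np.uint8),0,1)[0][0].reshape(-1,2);Q=plane(c,cn,10)[:,:2].astype(np.float32)
        print(st[i],cv2.minAreaRect(Q))
cv2.imwrite("pics/w4.png",cv2.resize(im,(768,576)))
E
```

```text
[386.96115861  -6.06993576 159.37996047] 91.40162387761619
[[347. 183.]
 [248. 228.]]
[ 168  206  161   40 4769] ((437.73974609375, -12.003837585449219), (42.524879455566406, 161.61102294921875), 1.34688401222229)
```

View pics/w4.png

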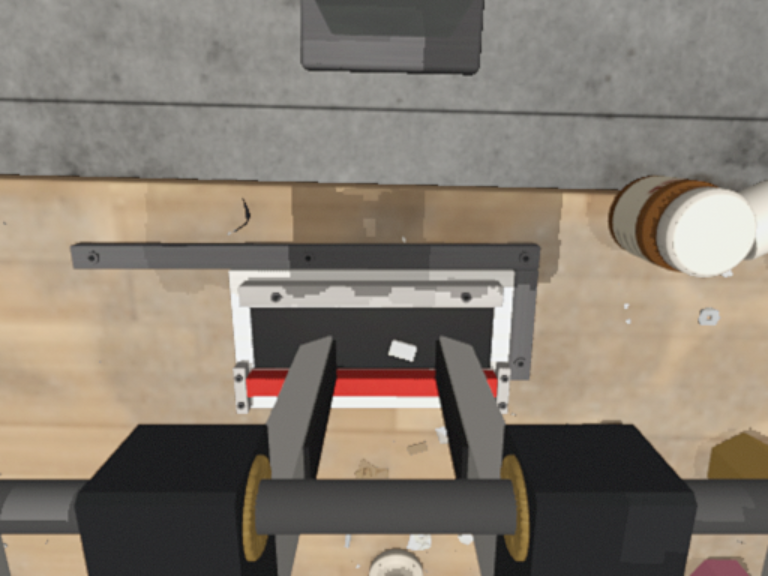

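w4: the pallet is flush in the corner, with its front edge (232–515,270) on the front bar and its end on the side bar (513). The slot spans u 250–493, and a white flake shows at (402,350). I check that flake and the exact slot position.

```bash
python3 - <<'E'
from h import *
f=np.load("w4.npz");im,d=f["im"],f["d"];c=cam("wrist");X=cloud(c,d);k=2/3
print("flake",X[233,268].round(1), "floor near",X[233,250].round(1),X[233,290].round(1),X[233,190].round(1))
print("floor ends",plane(c,np.array([[250.,335],[493,335]])*k,10).round(1)[:,:2].tolist())
print("base ends at front",plane(c,np.array([[231,271],[514,270]])*k,10).round(1)[:,:2].tolist())
print("fixed jaw inner top",plane(c,np.array([[241,307],[501,306]])*k,26).round(1)[:,:2].tolist())
print("red jaw inner top",plane(c,np.array([[247,372],[497,373]])*k,26).round(1)[:,:2].tolist())
print("lip edge",plane(c,np.array([[247,410],[500,412]])*k,10).round(1)[:,:2].tolist())
to(532,265,150,93.6);to(532,265,20,93.6)
E
```

```text
flake [443.9   7.   12.4] floor near [445.7 -11.3   9. ] [381.6  12.4 161.5] [447.1 -72.9   9.2]
floor ends [[436.7, -96.2], [432.9, 68.4]]
base ends at front [[392.3, -106.5], [387.3, 78.5]]
fixed jaw inner top [[411.6, -96.7], [407.1, 68.2]]
red jaw inner top [[456.5, -95.0], [453.4, 69.5]]
lip edge [[493.4, -101.0], [490.8, 78.0]]
pos [387.   -6.1 159.4] a 91.4 units tool xyz [-3.79  6.69  0.24] n>= 6.69 twist units -0.37
pos [387.   -6.1 159.4] a 91.4 units tool xyz [-3.79  6.69  3.49] n>= 6.75 twist units -0.37
```

Emit:
drive_tool --pt "-0.54 0.95 0" --pt "-0.54 0.95 0" --pt "-0.54 0.95 0" --pt "-0.54 0.95 0" --pt "-0.54 0.95 0" --twist '[0,0,0,0,0]' --jaw '[1,1,1,1,1]'

```text
clock: 10.9
position: [492.1, 185.3, 158.4]
tool_rot: [[-1.0, -0.02, -0.001], [-0.02, 1.0, -0.0], [0.001, -0.0, -1.0]]
force: [0.5, -1.2, 0.4]
width: 0.862
gripper_force: 0.0
```

Emit:
drive_tool --pt "-0.54 0.95 0" --pt "-0.54 0.95 0" --pt "0 0 0" --pt "0 0 0" --pt "0 0 0" --twist '[0,0,1,1,1]' --jaw '[1,1,1,1,1]'

```text
clock: 11.4
position: [533.2, 260.5, 158.0]
tool_rot: [[-0.956, 0.294, -0.002], [0.294, 0.956, -0.001], [0.001, -0.001, -1.0]]
force: [-0.5, 0.2, 0.3]
width: 0.996
gripper_force: 0.0
```

Emit:
drive_tool --pt "0 0 0" --pt "0 0 0" --pt "0 0 0" --pt "0 0 0" --pt "0 0 0" --twist '[1,1,1,1,1]' --jaw '[1,1,1,1,1]'

```text
clock: 11.9
position: [533.3, 260.2, 158.3]
tool_rot: [[-0.681, 0.733, -0.001], [0.733, 0.681, -0.0], [0.001, -0.001, -1.0]]
force: [-0.5, 0.4, 0.1]
width: 0.998
gripper_force: 0.0
```

Emit:
drive_tool --pt "0 0 0" --pt "0 0 0" --pt "0 0 0" --twist '[1,0.6,0]' --jaw '[1,1,1]'

```text
clock: 12.2
position: [533.2, 260.4, 158.4]
tool_rot: [[-0.552, 0.834, -0.001], [0.834, 0.552, -0.0], [0.0, -0.001, -1.0]]
force: [0.2, -0.6, -0.2]
width: 0.998
gripper_force: 0.0
```

```bash
python3 - <<'E'
from h import *
c,im,d=wshot("w5");o=brass(c,im,d)
to(532,265,20,34)
E
```

```text
brass px [260. 179.] ztop 48.7 c [533. 266.] flats normal at -26.6 +60k acrossflats 43.2 q 0.97
brass px [ 42. 339.] ztop 275.9 c [480.1 257.7] flats normal at -26.8 +60k acrossflats 8.4 q 0.76
brass px [471. 339.] ztop 276.0 c [556.7 308.6] flats normal at -25.2 +60k acrossflats 8.6 q 0.8
pos [533.1 260.6 158.4] a 33.63 units tool xyz [0.11 0.04 3.46] n>= 3.46 twist units -0.06
```

Emit:
drive_tool --pt "0.11 0.07 0.8" --pt "0 0 0.9" --pt "0 0 0.9" --pt "0 0 0.8" --pt "0 0 0" --twist '[0,0,0,0,0]' --jaw '[1,1,1,1,1]'

```text
clock: 12.75
position: [530.6, 265.3, 18.7]
tool_rot: [[-0.555, 0.832, -0.007], [0.832, 0.555, -0.003], [0.001, -0.007, -1.0]]
force: [-1.0, -0.5, 0.2]
width: 1.0
gripper_force: 0.0
```

Emit:
drive_tool --pt "0 0 0" --pt "0 0 0" --pt "0 0 0" --pt "0 0 0" --pt "0 0 0" --twist '[0,0,0,0,0]' --jaw '[-1,-1,-1,-1,-1]'

```text
clock: 13.25
position: [532.8, 266.9, 23.7]
tool_rot: [[-0.554, 0.833, 0.001], [0.833, 0.554, 0.0], [-0.0, 0.001, -1.0]]
force: [-0.7, -0.8, 0.1]
width: 0.611
gripper_force: 0.0
```

Emit:
drive_tool --pt "0 0 0" --pt "0 0 0" --pt "0 0 0" --twist '[0,0,0]' --jaw '[-1,-1,-1]'

```text
clock: 13.55
position: [532.6, 266.9, 23.1]
tool_rot: [[-0.553, 0.833, 0.0], [0.833, 0.553, 0.0], [-0.0, 0.0, -1.0]]
force: [0.4, 0.1, 2.9]
width: 0.463
gripper_force: 30.0
```

Emit:
drive_tool --pt "0 0 -0.6" --pt "0 0 -0.8" --pt "0.46 -0.69 -0.4" --pt "0.46 -0.69 0" --pt "0.46 -0.69 0" --twist '[0,0,0,0,0]' --jaw '[-1,-1,-1,-1,-1]'

```text
clock: 14.05
position: [431.8, 266.8, 95.0]
tool_rot: [[-0.553, 0.833, 0.0], [0.833, 0.553, 0.0], [0.0, 0.0, -1.0]]
force: [-0.5, 0.0, -2.5]
width: 0.47
gripper_force: 30.0
```

Emit:
drive_tool --pt "0 0 0" --pt "0 0 0" --pt "0 0 0" --pt "0 0 0" --pt "0 0 0" --twist '[1,1,1,1,1]' --jaw '[-1,-1,-1,-1,-1]'

```text
clock: 14.55
position: [432.8, 266.9, 94.6]
tool_rot: [[-0.059, 0.998, -0.001], [0.998, 0.059, -0.0], [-0.0, -0.001, -1.0]]
force: [-0.3, 0.0, -3.3]
width: 0.465
gripper_force: 30.0
```

```bash
python3 - <<'E'
from h import *
s=robot.sense();print(s["width"],s["gripper_force"])
to(433,39.5,97,1.4)
E
```

```text
0.4653653396080034 29.986088275909424
pos [432.8 266.9  94.6] a 3.36 units tool xyz [-5.67 -0.33 -0.06] n>= 5.67 twist units 0.33
```

Emit:
drive_tool --pt "-0.95 -0.055 0" --pt "-0.95 -0.055 0" --pt "-0.95 -0.055 0" --pt "-0.95 -0.055 0" --pt "-0.95 -0.055 0" --twist '[0,0,0,0,0]' --jaw '[-1,-1,-1,-1,-1]'

```text
clock: 15.05
position: [433.6, 75.2, 94.8]
tool_rot: [[-0.063, 0.998, -0.0], [0.998, 0.063, -0.0], [-0.0, -0.0, -1.0]]
force: [0.4, -0.5, -2.7]
width: 0.464
gripper_force: 30.0
```

Emit:
drive_tool --pt "-0.92 -0.055 0" --pt "0 0 0.4" --pt "0 0 0" --twist '[0.33,0,0]' --jaw '[-1,-1,-1]'

```text
clock: 15.35
position: [433.1, 39.1, 77.6]
tool_rot: [[-0.026, 1.0, -0.003], [1.0, 0.026, 0.0], [0.0, -0.003, -1.0]]
force: [-0.2, -0.2, -4.0]
width: 0.467
gripper_force: 30.0
```

```bash
python3 - <<'E'
from h import *
s=robot.sense();print(s["width"],s["gripper_force"])
to(433.1,39.5,50,1.4)
for n in("scene","side"):
    im,d=snapshot(n);cv2.imwrite(f"pics/{n}6.png",im)
c,im,d=wshot("w6")
a=cv2.imread("pics/scene6.png");b=cv2.imread("pics/side6.png")
a=cv2.resize(a[150:290,170:330],None,fx=2.3,fy=2.3);b=cv2.resize(b[90:230,200:360],None,fx=2.3,fy=2.3)
w=cv2.resize(im,(736,552))[100:350]
cv2.imwrite("pics/m6.png",np.vstack([np.hstack([a,b]),w])[:600])
E
```

```text
0.46698397088565274 29.989242553710938
pos [433.1  39.1  77.6] a 1.52 units tool xyz [0.01 0.   0.69] n>= 0.69 twist units 0.02
```

View pics/m6.png

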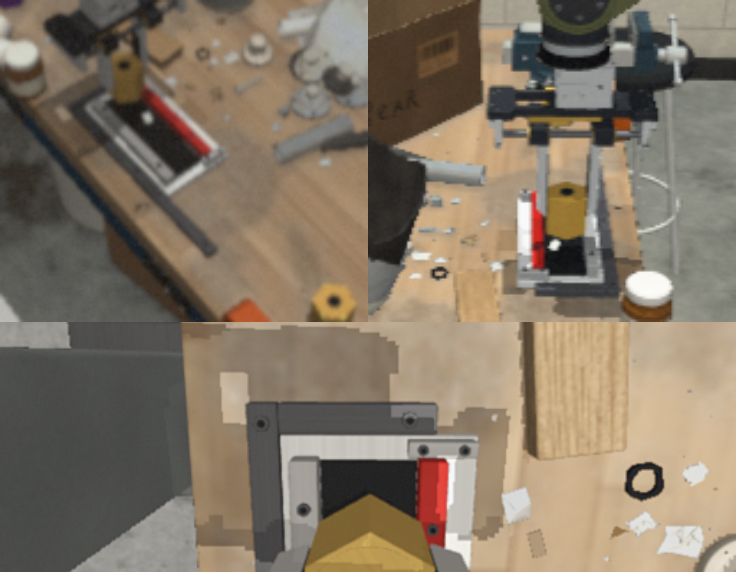

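m6: in the wrist view the held spacer's corner (370,495) is centred between the jaws (320 and 418), with the flats square. I lower it.

Emit:
drive_tool --pt "0 0 0.4" --pt "0 0 0.2" --pt "0 0 0.15" --pt "0 0 0" --twist '[0,0,0,0]' --jaw '[-1,-1,-1,-1]'

```text
clock: 15.9
position: [433.8, 40.1, 48.6]
tool_rot: [[-0.029, 1.0, -0.001], [1.0, 0.029, -0.0], [-0.0, -0.001, -1.0]]
force: [0.3, 0.6, -3.3]
width: 0.465
gripper_force: 30.0
```

Emit:
drive_tool --pt "0 0 0.15" --pt "0 0 0.1" --pt "0 0 0.04" --pt "0 0 0" --twist '[0,0,0,0]' --jaw '[-1,-1,-1,-1]'

```text
clock: 16.3
position: [434.1, 39.8, 37.2]
tool_rot: [[-0.028, 1.0, -0.0], [1.0, 0.028, 0.0], [0.0, -0.0, -1.0]]
force: [0.1, -0.1, -2.5]
width: 0.465
gripper_force: 30.0
```

Emit:
drive_tool --pt "0 0 0.07" --pt "0 0 0.03" --pt "0 0 0" --twist '[0,0,0]' --jaw '[-1,-1,-1]'

```text
clock: 16.6
position: [434.1, 39.8, 33.2]
tool_rot: [[-0.028, 1.0, -0.0], [1.0, 0.028, 0.0], [0.0, -0.0, -1.0]]
force: [0.4, 0.3, -3.6]
width: 0.464
gripper_force: 30.0
```

Emit:
drive_tool --pt "0 0 0.03" --pt "0 0 0" --twist '[0,0]' --jaw '[-1,-1]'

```text
clock: 16.8
position: [434.2, 39.8, 33.1]
tool_rot: [[-0.028, 1.0, 0.0], [1.0, 0.028, -0.0], [-0.0, 0.0, -1.0]]
force: [-6.7, -0.0, 15.2]
width: 0.469
gripper_force: 30.0
```

Emit:
drive_tool --pt "0 0 0" --pt "0 0 0" --pt "0 0 0" --pt "0 0 -0.5" --pt "0 0 -0.9" --twist '[0,0,0,0,0]' --jaw '[0.5,0.5,0.5,1,1]'

```text
clock: 17.3
position: [432.9, 39.8, 87.2]
tool_rot: [[-0.028, 1.0, -0.004], [1.0, 0.028, -0.0], [0.0, -0.004, -1.0]]
force: [0.8, -0.3, 0.2]
width: 0.851
gripper_force: 0.0
```

Emit:
drive_tool --pt "0 0 -0.9" --pt "-0.9 0 -0.4" --pt "-0.9 0 0" --pt "-0.9 0 0" --pt "-0.9 0 0" --twist '[0,0,0,0,0]' --jaw '[1,1,1,1,1]'

```text
clock: 17.8
position: [438.1, -105.6, 140.4]
tool_rot: [[-0.028, 1.0, 0.001], [1.0, 0.028, -0.0], [-0.0, 0.001, -1.0]]
force: [1.4, 0.6, 0.0]
width: 1.001
gripper_force: 0.0
```

```bash
python3 - <<'E'
from h import *
c,im,d=wshot("w7");brass(c,im,d)
cv2.imwrite("pics/w7.png",im)
to(440,-361,150,44)
E
```

```text
brass px [256.  31.] ztop 56.8 c [434.5  20.9] flats normal at -29.9 +60k acrossflats 19.1 q 0.36
brass px [ 42. 339.] ztop 257.9 c [391.3 -79.5] flats normal at -1.0 +60k acrossflats 8.3 q 0.79
brass px [471. 339.] ztop 258.1 c [483.3 -76.8] flats normal at 2.8 +60k acrossflats 8.6 q 0.75
pos [ 438.3 -109.2  140.3] a 1.54 units tool xyz [-6.29 -0.13 -0.23] n>= 7.08 twist units -7.08
```

View pics/w7.png

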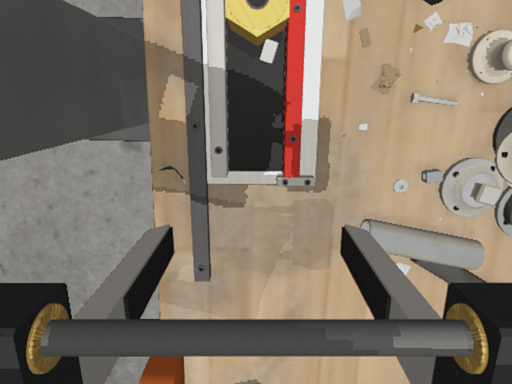

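w7: spacer A stands in the slot at (257,15), square between the jaws. Next is spacer B, with a check of what surrounds it.

Emit:
drive_tool --pt "-0.9 -0.02 -0.05" --pt "-0.9 -0.02 -0.05" --pt "-0.9 -0.02 -0.05" --pt "-0.9 -0.02 -0.05" --pt "-0.9 -0.02 0" --twist '[0,0,0,0,0]' --jaw '[1,1,1,1,1]'

```text
clock: 18.35
position: [439.2, -285.7, 148.4]
tool_rot: [[-0.028, 1.0, 0.0], [1.0, 0.028, -0.0], [-0.0, 0.0, -1.0]]
force: [1.3, 1.6, 0.4]
width: 1.005
gripper_force: 0.0
```

Emit:
drive_tool --pt "-0.9 -0.02 0" --pt "-0.8 0 0" --pt "0 0 0" --pt "0 0 0" --pt "0 0 0" --twist '[0,0,1,1,0.92]' --jaw '[1,1,1,1,1]'

```text
clock: 18.85
position: [440.3, -352.4, 147.8]
tool_rot: [[0.279, 0.96, -0.0], [0.96, -0.279, 0.0], [0.0, -0.0, -1.0]]
force: [0.8, -0.6, -0.9]
width: 1.001
gripper_force: 0.0
```

```bash
python3 - <<'E'
from h import *
robot.sense()
c,im,d=wshot("w8");brass(c,im,d)
to(440,-361,20,-16)
for n in("scene","side"):
    f=np.load(n+"0.npz");X=cloud(cam(n),f["d"])
    for z in (15,60,100):
        m=(X[...,2]>z)&(X[...,2]<260)&(X[...,0]>380)&(X[...,0]<560)&(X[...,1]<-395)&(X[...,1]>-700)
        P=X[m];print(n,z,len(P),P[:,:2].max(0).round() if len(P) else "",P[:,2].max() if len(P) else "")
H=X
E
```

```text
brass px [260. 201.] ztop 48.6 c [ 439.9 -365.7] flats normal at -14.6 +60k acrossflats 43.4 q 0.96
brass px [ 42. 339.] ztop 265.4 c [ 403.7 -313.3] flats normal at -16.1 +60k acrossflats 8.4 q 0.7
brass px [472. 339.] ztop 265.5 c [ 492.1 -338.8] flats normal at -13.9 +60k acrossflats 8.4 q 0.87
pos [ 440.4 -352.3  147.9] a -16.48 units tool xyz [-0.21  0.05  3.2 ] n>= 3.2 twist units -0.08
scene 15 1815 [ 560. -422.] 118.20863367271568
scene 60 1429 [ 532. -473.] 118.20863367271568
scene 100 127 [ 503. -473.] 118.20863367271568
side 15 910 [ 533. -415.] 113.20507856778283
side 60 494 [ 533. -465.] 113.20507856778283
side 100 34 [ 390. -465.] 113.20507856778283
```

Emit:
drive_tool --pt "-0.32 0.08 0.7" --pt "0 0 0.8" --pt "0 0 0.8" --pt "0 0 0.8" --pt "0 0 0" --twist '[-0.25,0,0,0,0]' --jaw '[1,1,1,1,1]'

```text
clock: 19.4
position: [438.3, -363.7, 20.4]
tool_rot: [[0.247, 0.969, -0.005], [0.969, -0.247, 0.005], [0.003, -0.006, -1.0]]
force: [-0.0, -0.2, 0.2]
width: 0.998
gripper_force: 0.0
```

Emit:
drive_tool --pt "0 0 0" --pt "0 0 0" --pt "0 0 0" --pt "0 0 0" --pt "0 0 0" --twist '[0,0,0,0,0]' --jaw '[-1,-1,-1,-1,-1]'

```text
clock: 19.9
position: [440.2, -365.5, 24.8]
tool_rot: [[0.249, 0.969, 0.001], [0.969, -0.249, -0.001], [-0.0, 0.001, -1.0]]
force: [-0.5, -0.6, -0.1]
width: 0.615
gripper_force: 0.0
```

Emit:
drive_tool --pt "0 0 0" --pt "0 0 0" --pt "0 0 0" --twist '[0,0,0]' --jaw '[-1,-1,-1]'

```text
clock: 20.2
position: [440.1, -365.4, 24.3]
tool_rot: [[0.249, 0.969, 0.0], [0.969, -0.249, -0.0], [-0.0, 0.0, -1.0]]
force: [-0.4, -0.1, 2.0]
width: 0.469
gripper_force: 30.0
```

Emit:
drive_tool --pt "0 0 -0.7" --pt "0 0 -0.7" --pt "0 0 0" --pt "0 0 0" --pt "0 0 0" --twist '[0,0,-1,-1,-0.65]' --jaw '[-1,-1,-1,-1,-1]'

```text
clock: 20.7
position: [439.7, -365.1, 79.8]
tool_rot: [[-0.03, 1.0, -0.001], [1.0, 0.03, 0.001], [0.001, -0.001, -1.0]]
force: [-0.0, -0.8, -3.2]
width: 0.461
gripper_force: 30.0
```

```bash
python3 - <<'E'
from h import *
s=robot.sense();print(s["width"],s["gripper_force"],s["force"])
to(435.5,-58.5,80,1.5)
E
```

```text
0.4614037071073489 29.99723732471466 [-0.01640681 -0.78967974 -3.22290429]
pos [ 439.7 -365.1   79.8] a 1.74 units tool xyz [ 7.67  0.13 -0.  ] n>= 7.67 twist units 0.04
```

Emit:
drive_tool --pt "0.9 0.015 0" --pt "0.9 0.015 0" --pt "0.9 0.015 0" --pt "0.9 0.015 0" --pt "0.9 0.015 0" --twist '[0.04,0,0,0,0]' --jaw '[-1,-1,-1,-1,-1]'

```text
clock: 21.2
position: [438.4, -183.8, 79.8]
tool_rot: [[-0.022, 1.0, -0.001], [1.0, 0.022, 0.0], [0.0, -0.001, -1.0]]
force: [-0.1, 0.0, -3.1]
width: 0.471
gripper_force: 30.0
```

Emit:
drive_tool --pt "0.9 0.015 0" --pt "0.9 0.015 0" --pt "0.9 0.015 0" --pt "0.45 0.01 0" --pt "0 0 0" --twist '[0,0,0,0,0]' --jaw '[-1,-1,-1,-1,-1]'

```text
clock: 21.7
position: [438.0, -57.5, 80.0]
tool_rot: [[-0.025, 1.0, -0.001], [1.0, 0.025, 0.0], [0.0, -0.001, -1.0]]
force: [-0.4, -1.1, -3.0]
width: 0.468
gripper_force: 30.0
```

```bash
python3 - <<'E'
from h import *
s=robot.sense();print(s["width"],s["gripper_force"],s["force"])
to(435.5,-58.5,34.5,1.5)
c,im,d=wshot("w9");cv2.imwrite("pics/w9.png",im)
E
```

```text
0.46796018332559314 29.9979168176651 [-0.44632102 -1.1220059  -3.03641056]
pos [438.  -57.5  80. ] a 1.41 units tool xyz [-0.02 -0.06  1.14] n>= 1.14 twist units -0.02
```

View pics/w9.png

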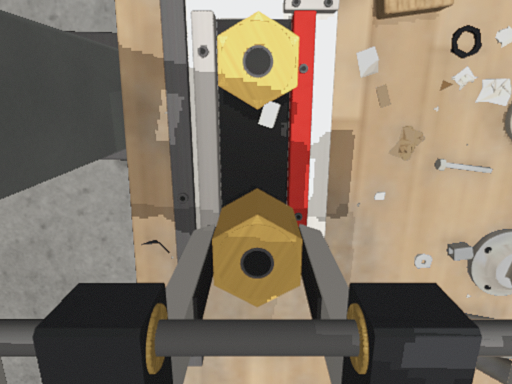

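w9: spacer A is upright and square in the slot at (258,60), and the held spacer B at (257,262) is aligned with the slot. I lower B.

Emit:
drive_tool --pt "-0.02 -0.055 0.4" --pt "0 0 0.2" --pt "0 0 0.2" --pt "0 0 0.1" --pt "0 0 0" --twist '[0,0,0,0,0]' --jaw '[-1,-1,-1,-1,-1]'

```text
clock: 22.25
position: [435.9, -60.4, 43.7]
tool_rot: [[-0.022, 1.0, -0.001], [1.0, 0.022, 0.0], [0.0, -0.001, -1.0]]
force: [-0.7, -0.3, -3.9]
width: 0.469
gripper_force: 30.0
```

Emit:
drive_tool --pt "0 0 0.1" --pt "0 0 0.08" --pt "0 0 0" --twist '[0,0,0]' --jaw '[-1,-1,-1]'

```text
clock: 22.55
position: [436.0, -60.1, 36.7]
tool_rot: [[-0.022, 1.0, -0.0], [1.0, 0.022, 0.0], [0.0, -0.0, -1.0]]
force: [-0.1, 0.6, -3.3]
width: 0.464
gripper_force: 30.0
```

Emit:
drive_tool --pt "0 0 0.05" --pt "0 0 0.03" --pt "0 0 0" --twist '[0,0,0]' --jaw '[-1,-1,-1]'

```text
clock: 22.85
position: [436.3, -60.2, 34.3]
tool_rot: [[-0.022, 1.0, 0.0], [1.0, 0.022, -0.0], [-0.0, 0.0, -1.0]]
force: [-3.7, 0.4, 7.5]
width: 0.465
gripper_force: 30.0
```

Emit:
drive_tool --pt "0 0 0" --pt "0 0 0" --pt "0 0 0" --pt "0 0 -0.5" --pt "0 0 -1" --twist '[0,0,0,0,0]' --jaw '[0.5,0.5,0.5,1,1]'

```text
clock: 23.35
position: [434.7, -59.9, 92.6]
tool_rot: [[-0.022, 1.0, -0.005], [1.0, 0.022, 0.001], [0.001, -0.005, -1.0]]
force: [1.1, 0.5, 0.1]
width: 0.854
gripper_force: 0.0
```

Emit:
drive_tool --pt "0 0 -1" --pt "0 0 -1" --pt "0 0 0" --pt "0 0 0" --pt "0 0 0" --twist '[0,0,-1,-1,-1]' --jaw '[1,1,1,1,1]'

```text
clock: 23.85
position: [436.2, -60.2, 174.0]
tool_rot: [[-0.334, 0.943, 0.001], [0.943, 0.334, -0.0], [-0.0, 0.001, -1.0]]
force: [-0.0, -0.2, 0.7]
width: 0.999
gripper_force: 0.0
```

Emit:
drive_tool --pt "0 0 0" --pt "0 0 0" --pt "0 0 0" --pt "0 0 0" --pt "0 0 0" --twist '[-1,-1,-1,-1,-1]' --jaw '[1,1,1,1,1]'

```text
clock: 24.35
position: [436.2, -60.2, 173.8]
tool_rot: [[-0.76, 0.649, 0.0], [0.649, 0.76, -0.0], [-0.0, 0.0, -1.0]]
force: [0.4, -0.5, 0.1]
width: 1.003
gripper_force: 0.0
```

Emit:
drive_tool --pt "0 0 0" --pt "0 0 0" --pt "0 0 0" --pt "0 0 0" --pt "0 0 0" --twist '[-1,-1,-1,-1,-1]' --jaw '[1,1,1,1,1]'

```text
clock: 24.85
position: [436.1, -60.2, 173.7]
tool_rot: [[-0.983, 0.182, 0.0], [0.182, 0.983, -0.0], [-0.0, -0.0, -1.0]]
force: [-0.1, 0.7, -0.5]
width: 1.001
gripper_force: 0.0
```

Emit:
drive_tool --pt "0.9 0.1 0" --pt "0.9 0.1 0" --pt "0 0 0" --twist '[-1,-1,0]' --jaw '[1,1,1]'

```text
clock: 25.15
position: [363.4, -41.9, 173.7]
tool_rot: [[-1.0, -0.026, -0.0], [-0.026, 1.0, 0.0], [0.0, 0.0, -1.0]]
force: [0.3, -0.8, 0.4]
width: 0.998
gripper_force: 0.0
```

```bash
python3 - <<'E'
from h import *
c,im,d=wshot("w10");brass(c,im,d);to(515,-15,60,91.4)
i,d=snapshot("scene")
cv2.imwrite("pics/w10.png",np.hstack([im[:300],i[80:380]])[:,:] if 0 else cv2.resize(np.hstack([im,i]),(800,300)))
E
```

```text
brass px [235. 251.] ztop 58.6 c [434.5 -61.8] flats normal at 1.8 +60k acrossflats 43.7 q 0.92
brass px [328. 252.] ztop 58.7 c [436.2  32.1] flats normal at -4.4 +60k acrossflats 36.5 q 0.89
brass px [ 43. 338.] ztop 291.1 c [337.8 -88.5] flats normal at 28.9 +60k acrossflats 8.4 q 0.73
brass px [472. 339.] ztop 291.4 c [335.4   3.6] flats normal at -28.5 +60k acrossflats 8.4 q 0.68
pos [365.3 -42.4 174.1] a 91.27 units tool xyz [-3.75  0.6   2.86] n>= 3.81 twist units -0.02
```

View pics/w10.png

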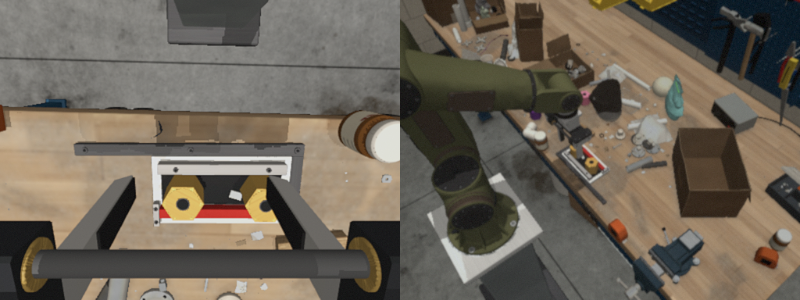

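w10: both spacers stand square in the slot at (182,200) and (260,195), with tops at 58.6 mm. The bench shows no other brass spacer. Now the jaw.

Emit:
drive_tool --pt "-0.84 0.15 0" --pt "-0.84 0.15 0" --pt "-0.84 0.15 0" --pt "-0.84 0.15 0.2" --pt "0 0 0.8" --twist '[0,0,0,0,0]' --jaw '[1,1,1,1,1]'

```text
clock: 25.75
position: [504.7, -15.3, 134.7]
tool_rot: [[-1.0, -0.021, 0.005], [-0.022, 1.0, -0.0], [-0.005, -0.001, -1.0]]
force: [0.3, 0.1, -0.3]
width: 0.995
gripper_force: 0.0
```

Emit:
drive_tool --pt "0 0 0.8" --pt "0 0 0.8" --pt "0 0 0.7" --pt "0 0 0.3" --pt "0 0 0" --twist '[0,0,0,0,0]' --jaw '[1,1,1,1,1]'

```text
clock: 26.25
position: [499.6, -15.7, 28.4]
tool_rot: [[-1.0, -0.021, -0.003], [-0.021, 1.0, 0.0], [0.003, 0.0, -1.0]]
force: [-0.9, -0.2, -0.5]
width: 1.002
gripper_force: 0.0
```

```bash
python3 - <<'E'
from h import *
to(482,-14,16,91.4);print(robot.sense()["force"])
E
```

```text
pos [499.6 -15.7  28.4] a 91.22 units tool xyz [0.44 0.05 0.31] n>= 0.44 twist units -0.03
[-0.88954238 -0.20632997 -0.52601913]
```

Emit:
drive_tool --pt "0 0.04 0.27" --pt "0 0 0" --pt "0.2 0 0" --pt "0.12 0 0" --pt "0 0 0" --twist '[-0.03,0,0,0,0]' --jaw '[1,1,1,1,1]'

```text
clock: 26.75
position: [486.5, -14.4, 19.5]
tool_rot: [[-1.0, -0.025, 0.0], [-0.025, 1.0, -0.0], [-0.0, -0.0, -1.0]]
force: [0.4, -0.5, -0.4]
width: 0.999
gripper_force: 0.0
```

Emit:
drive_tool --pt "0.06 0 0" --pt "0.05 0 0" --pt "0.05 0 0" --pt "0 0 0" --twist '[0,0,0,0]' --jaw '[1,1,1,1]'

```text
clock: 27.15
position: [480.9, -14.5, 19.2]
tool_rot: [[-1.0, -0.025, 0.001], [-0.025, 1.0, -0.0], [-0.001, -0.0, -1.0]]
force: [3.4, -0.1, -0.7]
width: 1.0
gripper_force: 1.6
```

Emit:
drive_tool --pt "0.05 0 0.03" --pt "0.05 0 0" --pt "0 0 0" --twist '[0,0,0]' --jaw '[1,1,1]'

```text
clock: 27.45
position: [477.5, -14.7, 18.4]
tool_rot: [[-1.0, -0.025, 0.003], [-0.025, 1.0, -0.0], [-0.003, -0.0, -1.0]]
force: [5.6, -0.1, 4.5]
width: 0.999
gripper_force: 2.6
```

Emit:
drive_tool --pt "0.03 0 0" --pt "0 0 0" --twist '[0,0]' --jaw '[1,1]'

```text
clock: 27.65
position: [476.7, -14.7, 18.4]
tool_rot: [[-1.0, -0.025, 0.003], [-0.025, 1.0, -0.0], [-0.003, -0.0, -1.0]]
force: [7.1, 0.7, 2.5]
width: 0.997
gripper_force: 3.8
```

Emit:
drive_tool --pt "0.03 0 0" --pt "0.02 0 0" --pt "0 0 0" --twist '[0,0,0]' --jaw '[1,1,1]'

```text
clock: 27.95
position: [476.2, -14.8, 18.7]
tool_rot: [[-1.0, -0.025, 0.007], [-0.025, 1.0, -0.0], [-0.007, -0.0, -1.0]]
force: [17.9, 1.2, -5.9]
width: 1.0
gripper_force: 8.8
```

Emit:
drive_tool --pt "0.03 0 0" --pt "0 0 0" --twist '[0,0]' --jaw '[1,1]'

```text
clock: 28.15
position: [476.0, -14.8, 19.1]
tool_rot: [[-1.0, -0.025, 0.01], [-0.025, 1.0, -0.0], [-0.01, -0.001, -1.0]]
force: [21.5, 1.7, -5.5]
width: 1.003
gripper_force: 11.0
```

Emit:
drive_tool --pt "0.02 0 0" --pt "0 0 0" --pt "-0.2 0 0" --pt "-0.3 0 0" --pt "0 0 -0.7" --twist '[0,0,0,0,0]' --jaw '[1,1,1,1,1]'

```text
clock: 28.65
position: [490.0, -14.1, 43.3]
tool_rot: [[-1.0, -0.025, -0.007], [-0.025, 1.0, 0.001], [0.007, 0.001, -1.0]]
force: [-0.3, -0.8, 0.7]
width: 0.999
gripper_force: 0.0
```

Emit:
drive_tool --pt "0 0 -1" --pt "0 0 -1" --pt "0.3 0 -1" --pt "1 0 -0.5" --pt "1 0 0" --twist '[0,0,0,0,0]' --jaw '[1,1,1,1,1]'

```text
clock: 29.15
position: [398.8, -16.6, 187.7]
tool_rot: [[-1.0, -0.026, 0.002], [-0.026, 1.0, -0.001], [-0.002, -0.001, -1.0]]
force: [0.2, 0.1, 0.1]
width: 1.001
gripper_force: 0.0
```

Emit:
drive_tool --pt "1 0 0" --pt "1 0 0" --pt "0 0 0" --twist '[0,0,0]' --jaw '[1,1,1]'

```text
clock: 29.45
position: [316.2, -18.4, 185.6]
tool_rot: [[-1.0, -0.025, -0.001], [-0.025, 1.0, -0.0], [0.001, -0.0, -1.0]]
force: [0.5, -1.1, 1.1]
width: 1.0
gripper_force: 0.0
```

```bash
python3 - <<'E'
from h import *
c,im,d=wshot("w11");brass(c,im,d);print(robot.sense()["position"],robot.sense()["force"])
cv2.imwrite("pics/w11.png",cv2.resize(im[100:330,90:450],(800,511)))
E
```

```text
brass px [213. 283.] ztop 58.6 c [429.8 -61.8] flats normal at 1.0 +60k acrossflats 43.8 q 0.8
brass px [307. 284.] ztop 58.6 c [427.6  37.8] flats normal at 2.0 +60k acrossflats 43.5 q 0.77
brass px [ 42. 339.] ztop 303.2 c [290.5 -64.9] flats normal at -29.5 +60k acrossflats 8.3 q 0.82
brass px [471. 339.] ztop 303.3 c [288.2  27.3] flats normal at -27.1 +60k acrossflats 8.3 q 0.76
[318.25710498 -18.56198832 186.01193085] [ 0.24472064 -0.05886575  0.29292424]
```

View pics/w11.png

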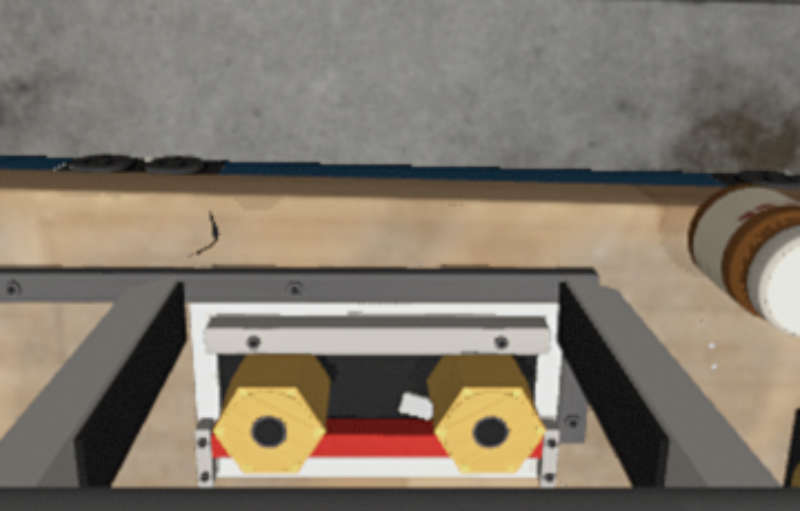

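w11: the pallet is home against both bars, and both spacers are square and clamped between the jaws. One last check for a third brass spacer in the first scene and side views, and of the corner fit.

```bash
python3 - <<'E'
from h import *
for n in("scene0","side0"):
    f=np.load(n+".npz");im=f["im"];X=cloud(cam(n[:-1]),f["d"]);H,S,V=cv2.split(cv2.cvtColor(im,cv2.COLOR_BGR2HSV))
    k,l,st,ce=cv2.connectedComponentsWithStats(((H>14)&(H<30)&(S>115)&(V>70)).astype(np.uint8))
    for i in range(1,k):
        if st[i,4]>50: print(n,st[i,4],ce[i].round(),np.median(X[l==i],0).round())
im,d=snapshot("side");sc,_=snapshot("scene")
cv2.imwrite("pics/end.png",np.hstack([cv2.resize(im[100:240,180:360],(400,311)),cv2.resize(sc[150:290,150:330],(400,311))]))
E
```

```text
scene0 433 [262.   5.] [1036.  609.  181.]
scene0 486 [324.   5.] [1016.  259.  337.]
scene0 387 [497.  92.] [1157. -330.  286.]
scene0 206 [210. 140.] [529. 251.  43.]
scene0 339 [314. 285.] [ 433. -375.   46.]
side0 390 [60. 66.] [1160. -313.  275.]
side0 200 [22. 74.] [1169. -129.  302.]
side0 164 [ 34. 113.] [1175. -133.  181.]
side0 226 [231. 114.] [ 618. -341.  111.]
side0 445 [181. 132.] [ 776. -247.   76.]
side0 216 [282. 136.] [ 440. -350.   29.]
side0 78 [224. 138.] [ 645. -310.   31.]
side0 99 [320. 225.] [356. 185.  51.]
side0 579 [241. 255.] [532. 279.  37.]
side0 69 [140. 276.] [726. 361.  47.]
side0 410 [155. 316.] [681. 425.   3.]
side0 143 [104. 324.] [648. 628. 249.]
side0 943 [137. 358.] [600. 657. 245.]
side0 402 [ 83. 338.] [730. 564. 144.]
side0 80 [ 57. 340.] [694. 647. 244.]
side0 279 [110. 352.] [645. 638. 215.]
side0 53 [154. 348.] [585. 655. 250.]
side0 75 [ 51. 357.] [697. 660. 232.]
side0 99 [ 25. 367.] [709. 679. 246.]
side0 199 [241. 373.] [509. 538.  18.]
side0 113 [ 71. 373.] [687. 655. 198.]
side0 64 [ 45. 376.] [700. 673. 221.]
side0 58 [ 31. 378.] [706. 682. 231.]
```

View pics/end.png

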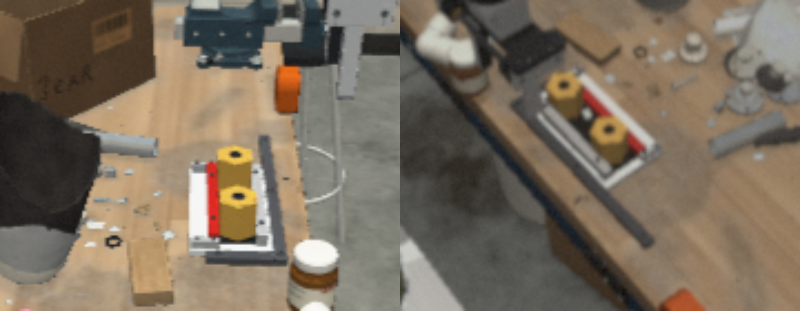

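The end view shows the pallet home, both spacers clamped, and no other brass spacer on the bench. Handing in.

```bash
python3 -c "
from workcell import job
print(job.finish_job())"
```

```text
the job is handed in; nothing more can be done
None
```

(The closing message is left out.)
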